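Refit the bearing cover and circlip of a pouring turntable

TASK

The candle-pouring turntable is back on its axle and must be locked on. Set the brass bearing cover, flange down, over the axle stub so that it sits fully home on the hub, and let it go; then take the circlip pliers by both grips, squeeze them until they stop so that the ring on their tips is fully spread, and slide the spread ring down over the stub, flat, until it lies on the cover at the groove. Finish there still holding the pliers squeezed, ring spread around the groove, and leave the candles and the pink tub where they stand.

Things in the scene. Friction and masses are not known exactly. Their poses are not given: they have to be found in the camera images.
- turntable: fixed pouring turntable: green cast foot, upright steel axle stub of 28 mm diameter that ends 103 mm above the bench (its last 5 mm taper to 19 mm), and an aluminium platter of 240 mm diameter (top 53 mm above the bench) with a hub of 80 mm diameter, which turns freely about the stub. Origin: on the stub's axis at bench level; z up
- hub_top (a point): point on the stub's axis at the hub's flat top, 70 mm above the bench: the cover's underside comes here. The stub stands 33 mm out of the hub
- groove (a point): point on the stub's axis, 87.5 mm above the bench, where the middle of the ring's thickness lies when the ring is at the groove, resting on the seated cover's collar. The groove is 6 mm high, from 85 to 91 mm above the bench, 24 mm in diameter
- cover: loose brass bearing cover, about 160 g: flange 74 mm in diameter and 6 mm thick, on it a collar 48 mm in diameter that rises 10 mm more (16 mm in all), 31 mm bore right through. Lies flange down on the bench. Origin: centre of its underside; z up. Seated on the hub, its collar's top is 86 mm above the bench
- tray: fixed blue open parts tray, 95 mm (its x) by 180 mm (its y), 40 mm high, 5 mm walls and floor; the pliers lie across its two long rims. Origin: centre of its underside
- pliers: circlip pliers, 230 g with the ring, lying level across the tray: two mirrored levers (this is the left one). Origin: at the pivot, mid-height of the levers, 46 mm above the bench as they lie. At rest x runs from the pivot forward to the tips, grips behind, z up. Balance point about 14 mm behind the pivot. Squeezing turns both levers equally: the centre line stays midway between the grips
- pliers_grips (a point): point on the pliers' centre line (at rest) midway between the red grips, 55 mm behind the pivot, at their mid-height. The grips run from 30 to 107 mm behind the pivot, 12 mm high, upright outer faces; at this point 52 mm wide outside at rest, 34 mm squeezed to the stop, where the outer faces are parallel. The grips swing inward about the pivot, so in fingers that do not slip the squeeze carries the pliers about 3 mm forward (towards the tips)
- ring_centre (a point): centre of the spread circlip, mid-thickness. Dark steel ring, 3 mm thick, 4 mm section, stays hooked on the bent tips, level, gap to the pivot. Fully spread: 35 mm inside, 43 mm outside, centre 64 mm ahead of the pivot on the centre line and 24 mm below it. At rest it is too tight for the stub, and this point (fixed to its left half) lies 4 mm right of the line
- pliers_squeeze (a joint): angle between the pliers' levers (rad): 0 at rest, 0.33 squeezed to the stop, where the ring is fully spread. A spring opens the grips again; at 55 mm behind the pivot, holding the stop takes about 13 N on each grip, so grip with 20 to 40 N
- yellow_candle: yellow candle, 49 mm in diameter, 48 mm high, loose on the bench; leave alone. Origin: centre of its underside
- pink_tub: pink lidded tub, 66 mm in diameter, 50 mm high, loose on the bench; leave alone. Origin: centre of its underside
- heart_candle: white heart-shaped candle, about 48 mm across, 22 mm high, loose on the bench between robot and turntable; leave alone. Origin: centre of its underside
There are look-alikes about, which are no part of the job. Several things have the shape of the cover; the one meant has the colours described above.

How it is judged:
By the outcome, as a careful person would: the job done as asked, in the order asked, and still so for the second after the job is handed in, while the arm keeps its last pose, push and grip.
It also fails if it takes over 56 s, if anything falls off the work surface, if the arm or the gripper's body presses on something with over 40 N, if the wrist force passes 120 N, or if a joint passes its speed limit or range.

ROBOT

A 6-joint arm with a two-finger parallel gripper is mounted at the origin on the work surface. World frame = base frame: x ahead of the robot, y to its left, z up, the work surface at z = 0. Lengths are in m, angles in degrees, forces in N, time in s.
With the tool pointing down it reaches from about 0.325 to 0.85 m from the base axis. Payload 4.4 kg.
Tool frame: the origin (TCP) lies midway between the tips of the shut fingers; the grasp point (between the pads) lies 19 mm behind it; z points along the fingers, y is the line along which they close (so a half turn about z gives the same grasp; the last joint's range is limited). The gripper opens to 94 mm and grips with 3 to 60 N. Pads are 16 mm wide; open, the fingers measure 119 mm over their backs; the gripper's body (75 mm by 177 mm) begins 78 mm behind the grasp point.
Start: joints at [-73.023, 11.837, 88.321, -0, 79.842, -8.623], TCP at [0.248, -0.519, 0.205] pointing down, gripper open.
Joint ranges: [-156.59, 156.59], [-49.26, 127.26], [12.9, 141.05], [-63.56, 243.56], [4.71, 150.69], [-161.64, 161.64]. Speed limits (degrees/s): [159.86, 159.86, 180, 180, 180, 180].

INTERFACE

Orientations are given as a 3x3 rotation matrix whose columns are the frame's x, y, z axes.
In Python, from plant import env gives the robot as it stands. The module is installed in compiled form; this text tells all that it offers.
- The arm moves only by the tool carry_out, never from a script. Its argument "commands" is text: rows parted by semicolons, each of 5 numbers parted by spaces: the shift along the tool's x, y, z in cm, then the turn about the tool's z in rad, then the opening, from 0 (shut) to 1 (fully open). In form: tx ty tz roll claw; .... A call has 1 to 5 rows; each row shifts and turns the commanded pose from where the row before left it, along the tool's axes as they then stand; what a row does not reach is not made up. A row lasts 1/8 s, in which the tool goes at most 62.5 mm and 10.7 degrees, less where a joint would pass 70% of its speed; a pose out of reach is approached as far as the arm can. A call with a gripper value outside its range is refused whole. The fingers move at their own pace and stop on an object; "grip_force" is the grip in N (left out, the last holds). Time passes only in rows, so rows that do not move let the fingers close. It gives the time, the measured TCP pose, the force, the opening and the grip force at its end, in the units of the state.
- env.read_state(): the state, without advancing time (a new reading comes with each control period).
- env.grab_frame(name): name is "side" or "top" or "wrist"; returns the picture (400x640x3 uint8, blue, green, red); there is no depth.
- env.camera_model(name): a dict with "K" (3x3 intrinsics, pixels), "view" (4x4, takes a point from world to camera coordinates). Camera axes: x right, y down, z forward; pixel columns grow to the right and rows downward; lengths in m; the calibration is good to about 2 mm. The wrist camera is an equidistant fisheye: a pixel r from the principal point sees the ray r / f radians off the axis. A picture is of the moment at which its call begins: read the wrist's pose just before it. camera_model takes no time and is no camera call; for the wrist camera it gives the pose at the moment of the call.
- env.close_job(): hands the job in; it is judged then, once.
Trained networks look in the newest picture that a camera, given by its name, has taken for a name from the list of things; names that differ only in an ending like _2 or _b are one class to them, and where a whole thing is asked for, a point or a joint stands for the part that bears it (a point fixed in the world has none). Each returns a list of dicts, best first, with "conf" (0 to 1); they miss things now and then, are a little off and sometimes report something else, mostly with a low value. They report only what shows in the picture. A call takes as long as a camera call. They do not tell look-alikes from the thing itself.
- env.search_frame(camera, target): "position" ([x, y, z] in m, in the coordinates of the camera as it stood for that picture, good to about 4 mm: the middle of the surface that is visible of it).
- env.masks_of(camera, target): "mask" (400x640 bool, what is visible of it).
The state is a dict: "clock": time; "joints": joint angles; "joint_vel": joint speeds; "joint_efforts": joint torques, N m; "ee_pos": TCP position; "ee_rot": TCP orientation; "force": force on the tool from outside, world axes, zero at the start; "torque": the same for the moment, N m; "gripper_width": opening from 0.0 (shut) to 1.0 (fully open); "finger_force": force on a finger pad.
Only numpy, scipy, OpenCV 4.12 (cv2) and the standard library are available. Lean on these libraries where they do the work, as an engineer would, in place of code of your own. Each camera call takes 0.05 s, during which the arm holds its last target. There are 200 camera calls.

## Working session

There is one attempt and no reset: what is moved stays moved. The work goes in short steps, Python scripts to look and compute and a tool call to move; the robot and the scene stay as the last step left them, time stands still between calls to the robot, and variables do not carry over. Pictures are saved under pics/ and viewed, at most 10 in all, crops included, and the job is handed in when it is done.

Besides the shell and the picture viewer there is one more tool, called after "Emit:" in YAML: its name, and indented under it one key for each argument. carry_out: Moves the arm, as the interface text tells. Its arguments: {"type":"object","properties":{"commands":{"type":"string"},"grip_force":{"type":"number"}},"required":["commands"]}

```bash
mkdir -p pics; cat > h.py <<'E'
import numpy as np, cv2
from plant import env
def grab(c,name=None):
    im=env.grab_frame(c)
    if name: cv2.imwrite(f'pics/{name}.png',im)
    return im
def world(c,p,M=None):
    V=np.array((M or env.camera_model(c))['view']); return (np.linalg.inv(V)@np.r_[p,1])[:3]
def pix(c,P,M=None):
    M=M or env.camera_model(c); p=(np.array(M['view'])@np.r_[P,1])[:3]; K=np.array(M['K'])
    if c=='wrist':
        r=np.hypot(p[0],p[1]); t=np.arctan2(r,p[2]); q=p[:2]/max(r,1e-9)*t; return K[:2,:2]@q+K[:2,2]
    q=K@p; return q[:2]/q[2]
def ray(c,uv,z,M=None):
    M=M or env.camera_model(c); K=np.array(M['K']); a=np.linalg.solve(K,np.r_[uv,1])
    if c=='wrist':
        q=a[:2]; t=np.hypot(*q); a=np.r_[q/max(t,1e-9)*np.sin(t),np.cos(t)]
    Vi=np.linalg.inv(np.array(M['view'])); d=Vi[:3,:3]@a; o=Vi[:3,3]
    return o+d*(z-o[2])/d[2]
E
python3 - <<'E'
from h import *
for c in ('top','side'):
    grab(c,c+'0')
    for t in ['turntable','cover','tray','pliers','yellow_candle','pink_tub','heart_candle','pliers_grips','ring_centre','hub_top']:
        try:
            for r in env.search_frame(c,t)[:4]:
                w=world(c,r['position']); print(c,t,round(r['conf'],2),w.round(3),pix(c,w).round(0))
        except Exception as e: print(c,t,e)
s=env.read_state();print(s['clock'],s['ee_pos'],s['ee_rot'],s['force'])
E
```

```text
top turntable 0.83 [ 0.616 -0.052  0.052] [350. 177.]
top turntable 0.4 [0.399 0.047 0.018] [307. 268.]
top cover 0.72 [0.431 0.311 0.005] [199. 253.]
top cover 0.67 [0.436 0.182 0.006] [252. 252.]
top tray 0.88 [ 0.448 -0.345 -0.001] [470. 251.]
top pliers 0.84 [ 0.465 -0.359  0.051] [482. 242.]
top yellow_candle 0.96 [ 0.72  -0.3    0.039] [452. 137.]
top yellow_candle 0.67 [0.431 0.311 0.006] [199. 253.]
top pink_tub 0.89 [0.707 0.259 0.043] [222. 139.]
top heart_candle 0.6 [0.398 0.047 0.02 ] [307. 269.]
top pliers_grips 0.84 [ 0.469 -0.36   0.053] [482. 240.]
top hub_top 0.9 [ 0.613 -0.05   0.051] [349. 178.]
top hub_top 0.63 [ 0.467 -0.357  0.053] [481. 241.]
side turntable 0.72 [ 0.606 -0.025  0.054] [309. 198.]
side cover 0.75 [0.435 0.192 0.003] [350. 307.]
side cover 0.73 [0.431 0.319 0.008] [329. 363.]
side tray 0.7 [ 0.446 -0.329  0.015] [409. 153.]
side tray 0.31 [ 0.606 -0.025  0.055] [309. 198.]
side pliers 0.66 [ 0.46  -0.354  0.045] [408. 138.]
side pliers 0.31 [0.708 0.276 0.048] [198. 285.]
side yellow_candle 0.88 [ 0.719 -0.283  0.04 ] [306. 135.]
side pink_tub 0.95 [0.706 0.275 0.05 ] [200. 284.]
side pink_tub 0.66 [ 0.607 -0.025  0.055] [309. 198.]
side heart_candle 0.82 [0.396 0.055 0.022] [390. 256.]
side pliers_grips 0.93 [ 0.463 -0.354  0.051] [407. 136.]
side ring_centre 0.61 [ 0.447 -0.359  0.047] [413. 137.]
side hub_top 0.51 [ 0.609 -0.026  0.055] [308. 197.]
1.1 [ 0.24844413 -0.51855215  0.20544447] [[ 9.01826723e-01  4.32097860e-01  1.04582919e-05]
 [ 4.32097860e-01 -9.01826723e-01  2.68149611e-05]
 [ 2.10182544e-05 -1.96634430e-05 -1.00000000e+00]] [-0.41495232  0.53991995 -0.76733981]
```

View pics/top0.png

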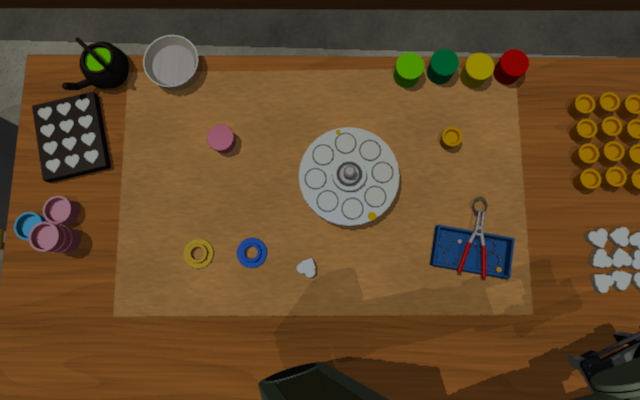

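View pics/side0.png

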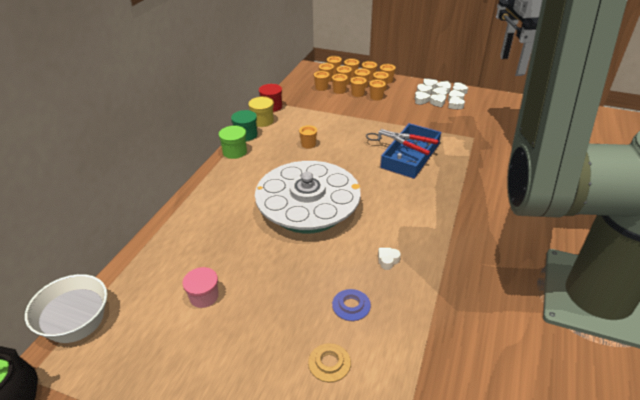

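```bash
python3 - <<'E'
import cv2,numpy as np
t=cv2.imread('pics/top0.png')
a=cv2.resize(t[225:285,170:290],(600,300),interpolation=cv2.INTER_CUBIC)
b=cv2.resize(t[205:275,420:540],(600,350),interpolation=cv2.INTER_CUBIC)[:300]
cv2.imwrite('pics/crop0.png',np.vstack([a,b]))
E
```

```text
(no output)
```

View pics/crop0.png

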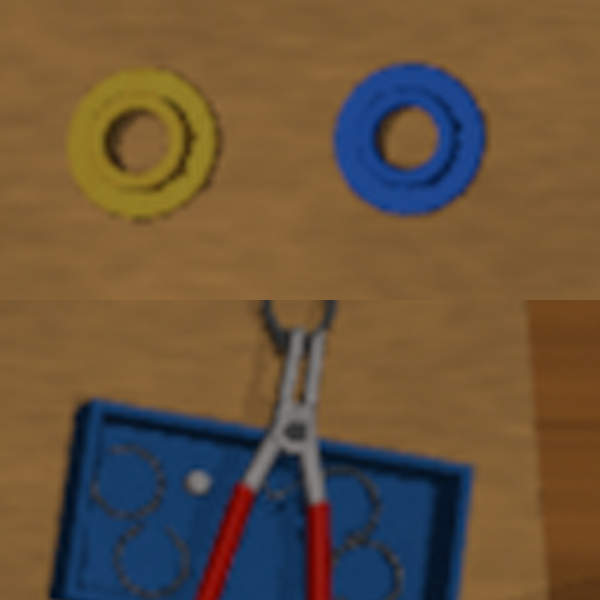

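The cover-shaped things are the yellow-brass one at (199,253) and the blue one at (252,252). The crop confirms that the brass one at (199,253) is meant, because the other is plainly blue. The platter is at (350,177), and the pliers lie across the tray with the pivot near (480,232), grips toward the robot and the ring near (480,205).

```bash
cat >> h.py <<'E'
from scipy.optimize import least_squares
def fitcircle(c,contour,z,R,M=None,x0=None):
    P=np.array([ray(c,p,z,M)[:2] for p in contour]); x0=P.mean(0) if x0 is None else x0
    f=lambda q:np.hypot(*(P-q[:2]).T)-q[2]
    r=least_squares(f,np.r_[x0,R],loss='soft_l1',f_scale=.001); return r.x,np.abs(r.fun).mean()
def outer(mask):
    cs,_=cv2.findContours(mask.astype(np.uint8),cv2.RETR_EXTERNAL,cv2.CHAIN_APPROX_NONE)
    return max(cs,key=cv2.contourArea)[:,0,:].astype(float)
E
python3 - <<'E'
from h import *
for c in('top','side'):
    im=cv2.imread(f'pics/{c}0.png'); hsv=cv2.cvtColor(im,cv2.COLOR_BGR2HSV)
    M=env.camera_model(c)
    print(c,np.array(M['K']).round(1).tolist(), np.linalg.inv(np.array(M['view']))[:3,3].round(3))
    # network masks from newest picture
    for t,z,R in (('turntable',.053,.12),('cover',.006,.037)):
        for r in env.masks_of(c,t)[:2]:
            m=r['mask']; 
            if m.sum()<50: continue
            k=outer(m); x,e=fitcircle(c,k,z,R,M); print(t,round(r['conf'],2),x.round(4),round(e,4),k.mean(0).round(0))
    for r in env.masks_of(c,'pliers')[:1]:
        m=r['mask']; red=m&((hsv[...,0]<8)|(hsv[...,0]>172))&(hsv[...,1]>150)
        n,l,s,ce=cv2.connectedComponentsWithStats(red.astype(np.uint8))
        for i in range(1,n):
            if s[i,4]>15:
                ys,xs=np.where(l==i); pts=np.c_[xs,ys].astype(float); W=np.array([ray(c,p,.052,M)[:2] for p in pts])
                u,sv,vt=np.linalg.svd(W-W.mean(0)); pr=(W-W.mean(0))@vt[0]; print('grip',s[i,4],W.mean(0).round(4),vt[0].round(3),pr.min().round(3),pr.max().round(3))
        k=outer(m); print('extent',[ray(c,p,.04,M)[:2].round(3).tolist() for p in (k[k[:,1].argmin()],k[k[:,1].argmax()],k[k[:,0].argmin()],k[k[:,0].argmax()])])
    for r in env.masks_of(c,'tray')[:1]:
        k=outer(r['mask']); b=cv2.boxPoints(cv2.minAreaRect(k.astype(np.float32))); print('tray',[ray(c,p,.04,M)[:2].round(3).tolist() for p in b])
print(env.camera_model('wrist')); print(env.read_state()['ee_pos'])
E
```

```text
top [[498.2, 0.0, 319.0], [0.0, 498.2, 201.0], [0.0, 0.0, 1.0]] [ 0.364 -0.003  1.213]
turntable 0.77 [ 0.6208 -0.0505  0.1189] 0.0009 [349. 175.]
cover 0.74 [0.4331 0.3119 0.035 ] 0.001 [198. 253.]
cover 0.61 [0.4372 0.1812 0.0356] 0.0007 [252. 252.]
grip 118 [ 0.4301 -0.3158] [-0.937  0.349] -0.036 0.036
grip 128 [ 0.4198 -0.361 ] [-0.999  0.033] -0.036 0.036
extent [[0.541, -0.354], [0.385, -0.362], [0.407, -0.305], [0.392, -0.372]]
tray [[0.412, -0.238], [0.509, -0.256], [0.495, -0.344], [0.399, -0.324]]
side [[499.1, 0.0, 316.8], [0.0, 499.1, 199.4], [0.0, 0.0, 1.0]] [0.268 0.764 0.769]
turntable 0.67 [ 0.6185 -0.0426  0.1217] 0.0032 [307. 196.]
cover 0.75 [0.4326 0.317  0.0363] 0.0006 [329. 363.]
cover 0.64 [0.4361 0.1867 0.0361] 0.0008 [351. 305.]
tray [[0.794, -0.128], [0.55, -0.218], [0.47, 0.032], [0.675, 0.109]]
{'K': array([[309.70691629,   0.        , 321.63719485],
       [  0.        , 309.70691629, 200.41240781],
       [  0.        ,   0.        ,   1.        ]]), 'view': array([[ 4.31513007e-01, -9.02106681e-01, -2.48325307e-04,
        -5.74549058e-01],
       [-8.76208143e-01, -4.19190175e-01,  2.37779072e-01,
        -2.42508763e-02],
       [-2.14606185e-01, -1.02387178e-01, -9.71319233e-01,
         3.90560083e-01],
       [ 0.00000000e+00,  0.00000000e+00,  0.00000000e+00,
         1.00000000e+00]])}
[ 0.24844565 -0.51854677  0.20541602]
```

Emit:
carry_out:
  commands: "5 -3.3 0 0 1;5 -3.3 0 0 1;5 -3.3 0 0 1;5 -3.3 0 0 1;5 -3.3 0 0 1"
  grip_force: 30

```text
clock: 2.12
ee_pos: [0.4034, -0.2601, 0.2058]
ee_rot: [[0.902, 0.432, 0.001], [0.432, -0.902, -0.001], [0.001, 0.001, -1.0]]
force: [0.8, -0.2, -1.1]
gripper_width: 1.002
finger_force: 0.0
```

Emit:
carry_out:
  commands: "5 -3.3 0 0 1;5 -3.3 0 0 1;5 -3.3 0 0 1;0 0 0 0 1"

```text
clock: 2.62
ee_pos: [0.4964, -0.1042, 0.2056]
ee_rot: [[0.899, 0.438, 0.001], [0.438, -0.899, 0.001], [0.001, -0.0, -1.0]]
force: [-0.6, 0.1, 0.1]
gripper_width: 0.998
finger_force: 0.0
```

```bash
cat >> h.py <<'E'
def st():
    s=env.read_state(); R=np.array(s['ee_rot']); print('t',round(s['clock'],2),'p',np.round(s['ee_pos'],4),'yaw',round(float(np.degrees(np.arctan2(R[1,0],R[0,0]))),2),'zax',R[:,2].round(3),'F',np.round(s['force'],1),'w',round(s['gripper_width'],3),'j',np.round(s['joints'],1)); return s
def go(P,s):
    R=np.array(s['ee_rot']); print('->',np.round(P,4),'tool cm',(R.T@(np.array(P)-s['ee_pos'])*100).round(2))
E
python3 - <<'E'
from h import *
s=st(); M=env.camera_model('wrist'); im=grab('wrist','w1')
for r in env.search_frame('wrist','turntable')[:1]: print(r['conf'],world('wrist',r['position'],M))
for r in env.masks_of('wrist','turntable')[:1]:
    k=outer(r['mask']); print(fitcircle('wrist',k,.053,.12,M))
print(pix('wrist',[.62,-.047,.103],M),pix('wrist',[.62,-.047,.07],M))
E
```

```text
t 2.62 p [ 0.4964 -0.1042  0.2056] yaw 25.99 zax [ 0.001  0.001 -1.   ] F [-0.6  0.1  0.1] w 0.998 j [-21.7   3.5  97.7   0.   78.8  42.3]
0.57 [ 0.60641777 -0.0575701   0.05315912]
(array([ 0.6162597 , -0.04901826,  0.11633889]), np.float64(0.007199851993845176))
[325.08981391  53.81328218] [324.75006447  61.16895558]
```

View pics/w1.png

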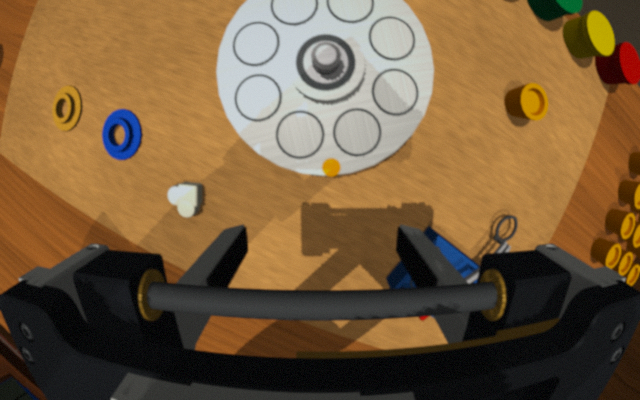

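The picture shows the stub top at about (327,53) and the dark hub ring at about (325,62). Both match the projected estimate of (325,54) and (325,61) within 2 px. Next I go over the brass cover.

```bash
python3 - <<'E'
from h import *
M=env.camera_model('wrist'); im=cv2.imread('pics/w1.png'); g=cv2.cvtColor(im,cv2.COLOR_BGR2GRAY)
m=np.zeros_like(g); m[30:92,290:362]=(g[30:92,290:362]<80)
n,l,s,c=cv2.connectedComponentsWithStats(m)
for i in range(1,n):
    if s[i,4]>40: print(s[i],c[i])
i=1+s[1:,4].argmax(); k=outer(l==i)
for z in (.07,.0705): print(fitcircle('wrist',k,z,.025,M))
E
```

```text
[300  36  54  53 423] [333.12529551  69.84397163]
[315  62  26  16 193] [329.34196891  70.36787565]
(array([ 0.61851632, -0.05274763,  0.0264966 ]), np.float64(0.0014371885405449125))
(array([ 0.61841847, -0.05278737,  0.02645426]), np.float64(0.0014349321314647539))
```

Emit:
carry_out:
  commands: "1.8 -5.7 1 0 1;1.8 -5.7 1 0 1;1.8 -5.7 1 0 1;1.8 -5.7 1 0 1;1.8 -5.7 1 0 1"

```text
clock: 3.4
ee_pos: [0.4534, 0.1879, 0.1555]
ee_rot: [[0.904, 0.429, 0.001], [0.429, -0.904, -0.0], [0.001, 0.001, -1.0]]
force: [-0.1, 1.2, 0.0]
gripper_width: 0.997
finger_force: 0.0
```

Emit:
carry_out:
  commands: "1.8 -5.7 1 0 1;1.8 -5.7 1 0 1;0 0 0 0 1"

```text
clock: 3.78
ee_pos: [0.4356, 0.3078, 0.1346]
ee_rot: [[0.901, 0.435, -0.001], [0.435, -0.901, -0.0], [-0.001, -0.0, -1.0]]
force: [-0.5, -0.9, 1.2]
gripper_width: 0.998
finger_force: 0.0
```

```bash
python3 - <<'E'
from h import *
s=st(); M=env.camera_model('wrist'); im=grab('wrist','w2'); hsv=cv2.cvtColor(im,cv2.COLOR_BGR2HSV)
u=pix('wrist',[.433,.314,.006],M); print(u,'tcp',pix('wrist',s['ee_pos'],M))
for r in env.masks_of('wrist','cover')[:2]:
    k=outer(r['mask']); print(round(r['conf'],2),k.mean(0),fitcircle('wrist',k,.006,.037,M),hsv[r['mask']].mean(0).round(0))
E
```

```text
t 3.77 p [0.4356 0.3078 0.1346] yaw 25.76 zax [-0.001 -0.    -1.   ] F [-0.5 -0.9  1.2] w 0.998 j [25.9 10.9 98.3  0.  70.9 90.2]
[315.51367575 193.70607867] tcp [322.25385404 239.6037411 ]
0.95 [416.35555556 232.64444444] (array([0.43827601, 0.18745714, 0.03443003]), np.float64(0.0049467580697042934)) [111. 209.  97.]
0.68 [313.83251232 191.66009852] (array([0.4333939 , 0.31619883, 0.03625798]), np.float64(0.00036489263838198184)) [ 20. 199. 173.]
```

View pics/w2.png

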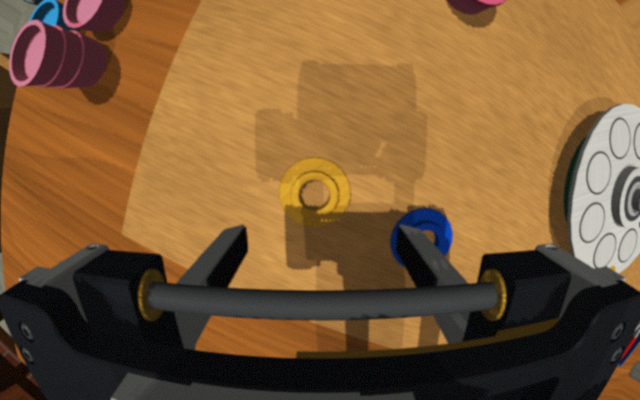

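Brass cover at (314,192), fitted at (0.4334, 0.3162) with the right flange radius (36 mm). The blue look-alike is at (421,237). I'm descending to the collar now.

Emit:
carry_out:
  commands: "0.17 -0.85 4 0 1;0 0 4 0 1;0 0 3.5 0 1;0 0 1.1 0 1;0 0 0 0 1"

```text
clock: 4.5
ee_pos: [0.4349, 0.3135, 0.0096]
ee_rot: [[0.903, 0.43, -0.0], [0.43, -0.903, -0.0], [-0.001, 0.0, -1.0]]
force: [0.5, 0.2, -0.5]
gripper_width: 0.997
finger_force: 0.0
```

```bash
python3 - <<'E'
from h import *
s=st(); M=env.camera_model('wrist'); im=grab('wrist','w3'); go([.4334,.3162,.0078],s)
hsv=cv2.cvtColor(im,cv2.COLOR_BGR2HSV); m=((abs(hsv[...,0].astype(int)-22)<6)&(hsv[...,1]>170)&(hsv[...,2]>90)); 
m[:150]=0;m[285:]=0;m[:,:200]=0;m[:,440:]=0
k=outer(m); print(len(k),k.min(0),k.max(0),fitcircle('wrist',k,.006,.037,M))
E
```

```text
t 4.5 p [0.4349 0.3135 0.0096] yaw 25.46 zax [-0. -0. -1.] F [ 0.5  0.2 -0.5] w 0.997 j [ 26.5  21.3 102.3  -0.   56.4  91.1]
-> [0.4334 0.3162 0.0078] tool cm [-0.02 -0.3   0.18]
335 [260. 180.] [375. 284.] (array([0.43397492, 0.3167495 , 0.03623549]), np.float64(0.00045883203894245164))
```

Emit:
carry_out:
  commands: "0.05 -0.3 0.15 0 1;0 0 0 0 0.3;0 0 0 0 0.3;0 0 0 0 0.3;0 0 0 0 0.3"

```text
clock: 5.18
ee_pos: [0.4333, 0.318, 0.008]
ee_rot: [[0.902, 0.432, 0.0], [0.432, -0.902, 0.0], [0.0, 0.0, -1.0]]
force: [-0.9, -0.4, 0.4]
gripper_width: 0.612
finger_force: 0.0
```

Emit:
carry_out:
  commands: "0 0 0 0 0.3;0 0 0 0 0.3;0 0 0 0 0.3"

```text
clock: 5.55
ee_pos: [0.4333, 0.3178, 0.0079]
ee_rot: [[0.902, 0.432, -0.0], [0.432, -0.902, -0.0], [-0.0, 0.0, -1.0]]
force: [-0.2, -1.0, 0.4]
gripper_width: 0.499
finger_force: 30.0
```

Emit:
carry_out:
  commands: "0 0 -4 0 0.3;0 0 -6 0 0.3;-1.15 5.85 -1 0 0.3;-1.15 5.85 -1 0 0.3;-1.15 5.85 -1 0 0.3"

```text
clock: 6.18
ee_pos: [0.478, 0.1434, 0.1383]
ee_rot: [[0.901, 0.433, 0.0], [0.433, -0.901, 0.0], [0.0, -0.0, -1.0]]
force: [1.0, -0.6, -1.1]
gripper_width: 0.494
finger_force: 30.0
```

Emit:
carry_out:
  commands: "-1.15 5.85 0 0 0.3;-1.15 5.85 0 0 0.3;-1.15 5.85 0 0 0.3;-1.15 5.85 0 0 0.3;0 0 0 0 0.3"

```text
clock: 6.8
ee_pos: [0.5384, -0.0901, 0.1378]
ee_rot: [[0.904, 0.427, 0.001], [0.427, -0.904, -0.001], [0.0, 0.001, -1.0]]
force: [-0.4, 0.5, -1.1]
gripper_width: 0.497
finger_force: 30.0
```

```bash
python3 - <<'E'
from h import *
s=st(); env.read_state(); M=env.camera_model('wrist'); im=grab('wrist','w4')
grab('side','s4')
for P in ([.62,-.049,.103],[.62,-.049,.07]): print(pix('wrist',P,M))
print('tcp',pix('wrist',s['ee_pos'],M))
E
```

```text
t 6.8 p [ 0.5384 -0.0901  0.1378] yaw 25.26 zax [ 0.001 -0.001 -1.   ] F [-0.4  0.5 -1.1] w 0.497 j [-18.6  12.   96.5  -0.   71.4  46.2]
[318.5457092   93.87914799]
[318.92123647  98.15798792]
tcp [322.24214384 239.6380383 ]
```

View pics/w4.png

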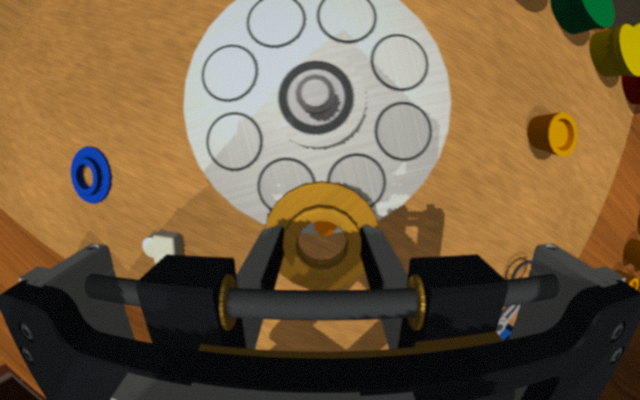

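The brass cover is held level at about (322,235). The dark hub ring sits around (316,98) and the stub top is near (315,92). I'll fit these for the axis.

```bash
cat >> h.py <<'E'
def darkring(im,M,uv0,z=.07,th=90,half=55):
    g=cv2.GaussianBlur(cv2.cvtColor(im,cv2.COLOR_BGR2GRAY),(3,3),0).astype(float); c0=np.array(uv0,float)
    out=[]
    for a in np.arange(0,2*np.pi,.05):
        d=np.array([np.cos(a),np.sin(a)]); rr=np.arange(half,18,-.25)
        p=c0+rr[:,None]*d; v=cv2.remap(g.astype(np.float32),p[:,0].astype(np.float32)[None],p[:,1].astype(np.float32)[None],cv2.INTER_LINEAR)[0]
        i=np.where(v<th)[0]
        if len(i): out.append(p[i[0]])
    return fitcircle('wrist',np.array(out),z,.03,M)
E
python3 - <<'E'
from h import *
s=st(); M=env.camera_model('wrist'); im=cv2.imread('pics/w4.png'); g=cv2.cvtColor(im,cv2.COLOR_BGR2GRAY)
for th in(60,80,100): print('ring',th,darkring(im,M,(316,98),th=th,half=45))
# platter edge: radial search from outside, bright
hsv=cv2.cvtColor(im,cv2.COLOR_BGR2HSV)
m=(hsv[...,1]<60)&(g>120); m[205:]=0; k=outer(cv2.morphologyEx(m.astype(np.uint8),cv2.MORPH_CLOSE,np.ones((9,9)))); k=k[(k[:,1]>2)&(k[:,1]<180)]
print('platter',fitcircle('wrist',k,.053,.12,M))
# stub top: bright disc
print(g[80:120:4,300:334:3])
# cover flange outline at its held height
zc=s['ee_pos'][2]-.002
m=((abs(hsv[...,0].astype(int)-21)<8)&(hsv[...,1]>130)); m[:170]=0;m[285:]=0;m[:,:240]=0;m[:,:][:,400:]=0
k=outer(m); k=k[(k[:,1]<225)]; print('cover',k.min(0),k.max(0),fitcircle('wrist',k,zc,.037,M))
E
```

```text
t 6.9 p [ 0.5371 -0.0862  0.1373] yaw 25.5 zax [-0.001  0.001 -1.   ] F [-0.3  0.6 -1.3] w 0.497 j [-18.3  12.   96.7   0.   71.5  46.2]h.py:22: RuntimeWarning: Mean of empty slice.
  P=np.array([ray(c,p,z,M)[:2] for p in contour]); x0=P.mean(0) if x0 is None else x0
  ret = ret.dtype.type(ret / rcount)
Traceback (most recent call last):
  File "h.py", line 40, in darkring
    return fitcircle('wrist',np.array(out),z,.03,M)
  File "h.py", line 24, in fitcircle
    r=least_squares(f,np.r_[x0,R],loss='soft_l1',f_scale=.001); return r.x,np.abs(r.fun).mean()
ValueError: Initial guess is outside of provided bounds
```

```bash
sed -i 's/g.astype(np.float32),p/g.astype(np.float32),p/; s/(3,3),0).astype(float)/(3,3),0).astype(np.float32)/' h.py; python3 - <<'E'
from h import *
env.grab_frame('wrist'); 
s=st(); M=env.camera_model('wrist'); im=grab('wrist','w5'); g=cv2.cvtColor(im,cv2.COLOR_BGR2GRAY); st()
hsv=cv2.cvtColor(im,cv2.COLOR_BGR2HSV)
print('pred',pix('wrist',[.619,-.050,.07],M)); 
print(g[50:150:6,270:366:6])
m=(hsv[...,1]<70)&(g>110); m[205:]=0; k=outer(cv2.morphologyEx(m.astype(np.uint8),cv2.MORPH_CLOSE,np.ones((9,9)))); k=k[(k[:,1]>2)&(k[:,1]<170)]
print('platter',k.min(0),k.max(0),fitcircle('wrist',k,.053,.12,M))
zc=s['ee_pos'][2]-.002
m=((abs(hsv[...,0].astype(int)-21)<8)&(hsv[...,1]>130)); m[:170]=0;m[285:]=0;m[:,:240]=0;m[:,400:]=0
k=outer(m); k=k[(k[:,1]<225)]; print('cover',k.min(0),k.max(0),fitcircle('wrist',k,zc,.037,M))
E
```

```text
t 6.95 p [ 0.5369 -0.0853  0.1373] yaw 25.6 zax [-0.002  0.001 -1.   ] F [ 0.2 -0.5 -1.5] w 0.496 j [-18.2  11.9  96.7   0.   71.5  46.2]
t 7.0 p [ 0.5369 -0.0848  0.1374] yaw 25.66 zax [-0.001  0.001 -1.   ] F [-0. -0.  0.] w 0.498 j [-18.1  11.9  96.7   0.   71.5  46.2]
pred [326.88262752 100.57743293]
[[203 203 205 204 205 204 206 202 197 195 191 194 197 194 190 185]
 [202 206 205 202 203 204 204 195 198 198 194 191 188 191 191 187]
 [205 205 206 206 204 203 199 166 104  83 102 178 196 194 189 187]
 [205 204 204 205 206 174  73  70  72  77  67  70  68 175 189 189]
 [205 206 206 206 169  72  81 181 181 170 178 176  72  68 171 187]
 [207 204 205 201  64  90 187 131 128 166 121 125 172  72  65 198]
 [206 206 205 135  68 181 151 151 181 180 177 131 149 172  68 157]
 [204 204 203  75  74 181 114 181 182 178 175 171  98 176  66  94]
 [205 203 207  70  90 183 117 167 180 180 181 161  90 165  69  71]
 [196 203 203  73  70 182 165  98 173 172 161  84  79 125  66  79]
 [203 204 201 142  71 175 174 122  88  85  81  71  83 146  66 151]
 [199 202 197 198  70  76 179 172 108  72  77  78 124  69  64 193]
 [195 200 200 208 161  67  71 161 179 164 165 144  65  61 167 185]
 [200 196 206 198 191 170  66  67  64  64  64  66  66 180 191 190]
 [181 194 195 195 193 193 196 170 114  92 125 179 195 195 188 108]
 [159 195 194 195 194 191 197 194 197 195 195 188 186 176 101 187]
 [167 192 191 191 193 189 168 155 179 182 176 156 126 171 190 184]]
platter [190.   3.] [457. 169.] (array([ 0.62020184, -0.04651952,  0.119323  ]), np.float64(0.00028725937552063997))
cover [240. 182.] [399. 224.] (array([ 0.52072791, -0.09123754,  0.05151773]), np.float64(0.0036748933759693293))
```

```bash
python3 - <<'E'
from h import *
env.grab_frame('wrist'); s=st(); M=env.camera_model('wrist'); im=grab('wrist','w6')
g=cv2.cvtColor(im,cv2.COLOR_BGR2GRAY); hsv=cv2.cvtColor(im,cv2.COLOR_BGR2HSV)
u=pix('wrist',[.6202,-.0465,.07],M)
for th in(100,130): print('ring',darkring(im,M,u,th=th,half=46))
m=(hsv[...,1]<70)&(g>110); m[205:]=0; k=outer(cv2.morphologyEx(m.astype(np.uint8),cv2.MORPH_CLOSE,np.ones((9,9)))); k=k[(k[:,1]>2)&(k[:,1]<170)]
print('platter',fitcircle('wrist',k,.053,.12,M))
# cover: flange front outline (top arc) and bore
zt=s['ee_pos'][2]
h,sa=hsv[...,0].astype(int),hsv[...,1]
front=[]
for u0 in range(285,361,3):
    col=(abs(h[150:240,u0]-21)<9)&(sa[150:240,u0]>140)
    i=np.where(col)[0]
    if len(i): front.append((u0,150+i[0]))
front=np.array(front,float); print(front[::6].tolist())
P=np.array([ray('wrist',p,zt-.002,M)[:2] for p in front])
f=lambda q:np.hypot(*(P-q).T)-.037
r=least_squares(f,s['ee_pos'][:2],loss='soft_l1',f_scale=.001); R=np.array(s['ee_rot']); d=np.r_[r.x-s['ee_pos'][:2],0]
print('cover ctr',r.x,'in tool mm',(R.T@d*1000).round(2),np.abs(r.fun).mean())
go([.6202,-.0465,.135],s)
E
```

```text
t 7.05 p [ 0.5371 -0.0845  0.1375] yaw 25.7 zax [-0.001  0.001 -1.   ] F [ 0.1  0.6 -1.5] w 0.497 j [-18.1  11.9  96.7   0.   71.5  46.2]
ring (array([ 0.62022049, -0.04700865,  0.0290782 ]), np.float64(8.297563952643169e-05))
ring (array([ 0.62023821, -0.04699353,  0.02971959]), np.float64(8.914811102447231e-05))
platter (array([ 0.62021165, -0.04674453,  0.11932409]), np.float64(0.00030177472323569745))
[[285.0, 195.0], [303.0, 185.0], [321.0, 181.0], [339.0, 184.0], [357.0, 193.0]]
cover ctr [ 0.53573713 -0.08500466] in tool mm [-1.39 -0.16  0.  ] 0.00025553922175964607
-> [ 0.6202 -0.0465  0.135 ] tool cm [9.14 0.18 0.25]
```

Emit:
carry_out:
  commands: "4.6 0.12 0 0 0.3;4.6 0.12 0.8 0 0.3;0 0 0 0 0.3;0 0 0 0 0.3;0 0 0 0 0.3"

```text
clock: 7.72
ee_pos: [0.6208, -0.0484, 0.1302]
ee_rot: [[0.902, 0.432, -0.0], [0.432, -0.902, -0.0], [-0.0, -0.0, -1.0]]
force: [0.6, -0.1, -1.5]
gripper_width: 0.495
finger_force: 30.0
```

```bash
python3 - <<'E'
from h import *
s=st(); M=env.camera_model('wrist'); im=grab('wrist','w7'); go([.6202,-.0469,.1],s)
cv2.imwrite('pics/w7c.png',cv2.resize(im[150:290,230:420],None,fx=4,fy=4,interpolation=cv2.INTER_CUBIC))
print('axis .103',pix('wrist',[.6202,-.0469,.103],M))
g=cv2.cvtColor(im,cv2.COLOR_BGR2GRAY); hsv=cv2.cvtColor(im,cv2.COLOR_BGR2HSV)
m=(hsv[...,1]<70)&(g>110); k=outer(cv2.morphologyEx(m.astype(np.uint8),cv2.MORPH_CLOSE,np.ones((9,9)))); k=k[(k[:,1]>2)&(k[:,1]<200)]
print('platter',fitcircle('wrist',k,.053,.12,M))
E
```

```text
t 7.72 p [ 0.6208 -0.0484  0.1302] yaw 25.61 zax [-0. -0. -1.] F [ 0.6 -0.1 -1.5] w 0.495 j [-12.4  21.4  85.4  -0.   73.2  52. ]
-> [ 0.6202 -0.0469  0.1   ] tool cm [ 0.01 -0.17  3.02]
axis .103 [319.85881901 225.6080974 ]
platter (array([ 0.62035248, -0.04648353,  0.11877188]), np.float64(0.018047725879119163))
```

View pics/w7c.png

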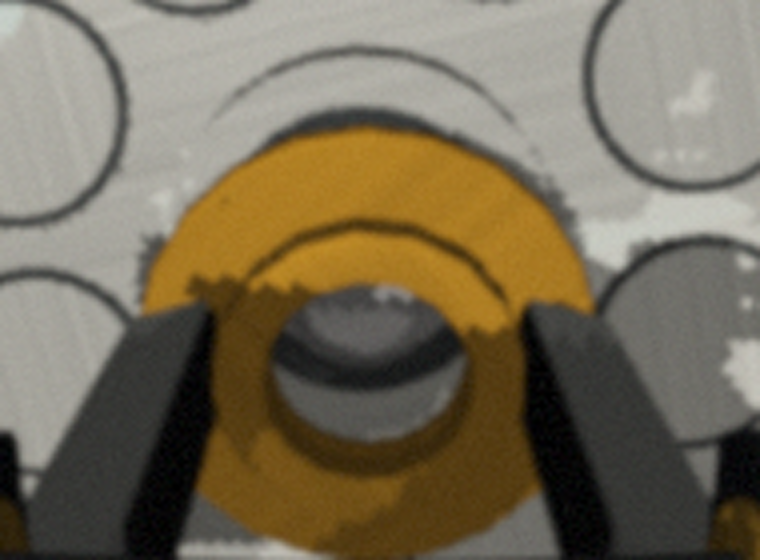

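The crop shows the stub through the bore, centred near crop x = 360, with the bore centred at 371. So the stub is about 1.8 mm to the −y(tool) side. I'll check the x offset from the bore rims.

```bash
python3 - <<'E'
from h import *
s=st(); M=env.camera_model('wrist'); R=np.array(s['ee_rot']); z=s['ee_pos'][2]
def t(cu,cv,dz): 
    p=ray('wrist',(230+cu/4,150+cv/4),z+dz,M); return (R.T@(p-s['ee_pos'])*1000).round(1)
print('bore top front/back',t(371,283,.008),t(371,475,.008))
print('bore bottom back',t(371,440,-.008)); print('collar front',t(365,218,.008)); print('flange front top/bot',t(368,128,-.002),t(368,128,-.008))
print('bore L/R',t(272,365,.008),t(470,365,.008))
print('axis',(R.T@(np.array([.6202,-.0469,z])-s['ee_pos'])*1000).round(1))
E
```

```text
t 7.78 p [ 0.621  -0.0487  0.1304] yaw 25.59 zax [ 0. -0. -1.] F [ 0.2  0.3 -0. ] w 0.494 j [-12.4  21.3  85.4  -0.   73.2  52. ]
bore top front/back [14.8  0.3 -8. ] [-16.2   0.3  -8. ]
bore bottom back [-17.6   0.3   8. ]
collar front [24.5 -0.6 -8. ]
flange front top/bot [35.8 -0.2  2. ] [34.7 -0.2  8. ]
bore L/R [  2.  -14.4  -8. ] [ 2. 15. -8.]
axis [ 0.1 -1.9 -0. ]
```

Emit:
carry_out:
  commands: "0.1 -0.2 0 0 0.3;0 0 0 0 0.3;0 0 1.5 0 0.3;0 0 1 0 0.3;0 0 0 0 0.3"

```text
clock: 8.4
ee_pos: [0.6203, -0.0461, 0.1027]
ee_rot: [[0.902, 0.432, -0.004], [0.432, -0.902, 0.001], [-0.003, -0.002, -1.0]]
force: [-0.4, 0.2, -2.1]
gripper_width: 0.497
finger_force: 30.0
```

Emit:
carry_out:
  commands: "0 0 0.8 0 0.3;0 0 0 0 0.3"

```text
clock: 8.65
ee_pos: [0.6212, -0.0462, 0.0961]
ee_rot: [[0.902, 0.432, -0.002], [0.432, -0.902, 0.0], [-0.001, -0.001, -1.0]]
force: [1.0, 0.2, -1.0]
gripper_width: 0.5
finger_force: 30.0
```

Emit:
carry_out:
  commands: "0 0 0.9 0 0.3;0 0 0.6 0 0.3;0 0 0 0 0.3"

```text
clock: 9.02
ee_pos: [0.621, -0.0461, 0.081]
ee_rot: [[0.902, 0.432, -0.002], [0.432, -0.902, 0.0], [-0.001, -0.001, -1.0]]
force: [-0.3, -0.4, -1.0]
gripper_width: 0.496
finger_force: 30.0
```

Emit:
carry_out:
  commands: "0 0 0.2 0 0.3;0 0 0 0 0.3;0 0 0 0 0.3"

```text
clock: 9.4
ee_pos: [0.6219, -0.0463, 0.0802]
ee_rot: [[0.902, 0.432, 0.0], [0.432, -0.902, -0.0], [0.0, 0.0, -1.0]]
force: [-0.5, 0.2, 0.0]
gripper_width: 0.498
finger_force: 30.0
```

Emit:
carry_out:
  commands: "0 0 0.15 0 0.3;0 0 0 0 0.3;0 0 0 0 0.3"

```text
clock: 9.78
ee_pos: [0.6217, -0.0463, 0.0784]
ee_rot: [[0.902, 0.432, -0.0], [0.432, -0.902, -0.0], [-0.0, -0.0, -1.0]]
force: [-0.4, -0.3, -1.7]
gripper_width: 0.502
finger_force: 30.0
```

Emit:
carry_out:
  commands: "0 0 0.05 0 0.3;0 0 0 0 1;0 0 0 0 1;0 0 0 0 1;0 0 0 0 1"

```text
clock: 10.4
ee_pos: [0.6218, -0.0463, 0.0781]
ee_rot: [[0.902, 0.432, 0.0], [0.432, -0.902, -0.0], [0.0, 0.0, -1.0]]
force: [0.1, -0.0, 0.3]
gripper_width: 0.886
finger_force: 0.0
```

Emit:
carry_out:
  commands: "0 0 0 0 1;0 0 -3 0 1;0 0 -5 0 1;-5 0 -2 0 1;-5 0 0 0 1"

```text
clock: 11.02
ee_pos: [0.5327, -0.0905, 0.1809]
ee_rot: [[0.901, 0.433, 0.006], [0.433, -0.901, -0.002], [0.004, 0.004, -1.0]]
force: [0.1, -0.0, -0.0]
gripper_width: 1.0
finger_force: 0.0
```

Emit:
carry_out:
  commands: "0 0 0 0 1;0 0 0 0 1;0 0 0 0 1"

```text
clock: 11.4
ee_pos: [0.5327, -0.0893, 0.1781]
ee_rot: [[0.902, 0.433, 0.001], [0.433, -0.902, -0.0], [0.001, 0.0, -1.0]]
force: [-0.4, 0.2, 0.0]
gripper_width: 0.996
finger_force: 0.0
```

```bash
python3 - <<'E'
from h import *
s=st(); M=env.camera_model('wrist'); im=grab('wrist','w8'); sd=grab('side','s8')
u=pix('wrist',[.6205,-.0467,.08],M).astype(int); print(u,'expected flange edge top z .076, collar top z .086 front/side px:')
a=cv2.resize(im[max(0,u[1]-60):u[1]+60,u[0]-80:u[0]+80],(800,600),interpolation=cv2.INTER_CUBIC)[:,:]
b=cv2.resize(sd[160:240,255:361],(400,300),interpolation=cv2.INTER_CUBIC)
a=cv2.resize(a,(400,300)); cv2.imwrite('pics/c8.png',np.vstack([a,b]))
h=cv2.cvtColor(im,cv2.COLOR_BGR2HSV); m=(abs(h[...,0].astype(int)-21)<9)&(h[...,1]>130); mm=np.zeros_like(m); mm[max(0,u[1]-60):u[1]+60,u[0]-80:u[0]+80]=m[max(0,u[1]-60):u[1]+60,u[0]-80:u[0]+80]
k=outer(mm)
for z in (.073,.076): print(z,fitcircle('wrist',k,z,.037,M))
print('ring at old?',)
E
```

```text
t 11.4 p [ 0.5327 -0.0893  0.1781] yaw 25.64 zax [ 0.001 -0.    -1.   ] F [-0.4  0.2  0. ] w 0.996 j [-18.7   9.   95.    0.   76.   45.6]
[321  94] expected flange edge top z .076, collar top z .086 front/side px:
0.073 (array([ 0.62075248, -0.04645109,  0.03582234]), np.float64(0.0002555915798876995))
0.076 (array([ 0.62047657, -0.04658482,  0.03544481]), np.float64(0.00025289757043135767))
ring at old?
```

View pics/c8.png

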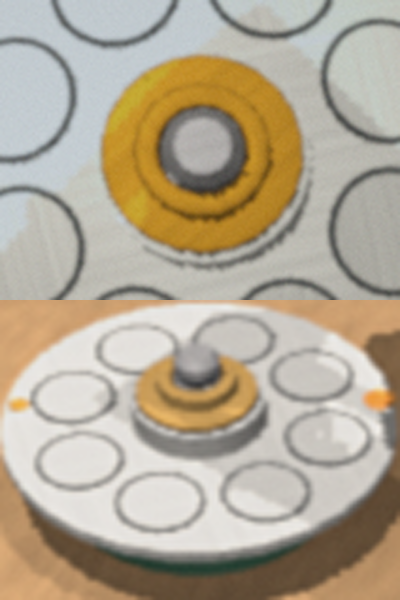

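The cover sits concentric and flat on the hub, with the stub through it; the wrist and side crops both show an even flange. Now the pliers.

Emit:
carry_out:
  commands: "-4.2 3.55 0 0 1;-4.2 3.55 0 0 1;-4.2 3.55 0 0 1;-4.2 3.55 0 0 1;-4.2 3.55 0 0 1"

```text
clock: 12.12
ee_pos: [0.4188, -0.3419, 0.1779]
ee_rot: [[0.901, 0.433, 0.0], [0.433, -0.901, -0.0], [0.0, 0.0, -1.0]]
force: [1.0, 0.2, -0.3]
gripper_width: 1.001
finger_force: 0.0
```

Emit:
carry_out:
  commands: "0 0 0 0.16 1;0 0 0 0.16 1;0 0 0 0.16 1;0 0 0 0.16 1;0 0 0 0 1"

```text
clock: 12.75
ee_pos: [0.4194, -0.3404, 0.1777]
ee_rot: [[0.982, -0.19, -0.0], [-0.19, -0.982, 0.0], [-0.0, -0.0, -1.0]]
force: [0.1, -0.3, -0.3]
gripper_width: 1.0
finger_force: 0.0
```

```bash
cat >> h.py <<'E'
def grips(im,M,z=.052,box=None,n=2):
    h=cv2.cvtColor(im,cv2.COLOR_BGR2HSV); m=(((h[...,0]<7)|(h[...,0]>173))&(h[...,1]>150)&(h[...,2]>60)).astype(np.uint8)
    if box: q=np.zeros_like(m); q[box[1]:box[3],box[0]:box[2]]=m[box[1]:box[3],box[0]:box[2]]; m=q
    k,l,s,c=cv2.connectedComponentsWithStats(m); o=[]
    for i in 1+np.argsort(-s[1:,4])[:n]:
        ys,xs=np.where(l==i); W=np.array([ray('wrist',(x,y),z,M)[:2] for x,y in zip(xs,ys)])
        _,_,vt=np.linalg.svd(W-W.mean(0)); d=vt[0]*np.sign(vt[0,0]); t=(W-W.mean(0))@d
        print('grip px',s[i],'c',W.mean(0).round(4),'dir',d.round(3),np.degrees(np.arctan2(d[1],d[0])).round(1),'t',t.min().round(4),t.max().round(4)); o.append((W.mean(0),d,t.min(),t.max()))
    return o
E
python3 - <<'E'
from h import *
env.grab_frame('wrist'); s=st(); M=env.camera_model('wrist'); im=grab('wrist','w9'); grips(im,M)
for t in('pliers','tray','ring_centre','pliers_grips'):
    for r in env.search_frame('wrist',t)[:1]: p=world('wrist',r['position'],M); print(t,round(r['conf'],2),p.round(4),pix('wrist',p,M).round())
E
```

```text
t 12.8 p [ 0.4193 -0.3403  0.1777] yaw -10.88 zax [-0.  0. -1.] F [ 1.4 -0.4 -0.2] w 0.998 j [-48.3   9.   95.    0.   76.   52.6]
grip px [332 152  18  72 622] c [ 0.4225 -0.3602] dir [ 0.999 -0.036] -2.1 t -0.0376 0.0361
grip px [287 152  18  72 596] c [ 0.4306 -0.3148] dir [ 0.935 -0.354] -20.8 t -0.037 0.0369
pliers 0.56 [ 0.4699 -0.3535  0.0528] [326. 143.]
tray 0.85 [ 0.4405 -0.3394  0.006 ] [318. 168.]
ring_centre 0.45 [ 0.5653 -0.3528  0.0207] [308.  56.]
pliers_grips 0.79 [ 0.4644 -0.3506  0.0489] [324. 149.]
```

View pics/w9.png

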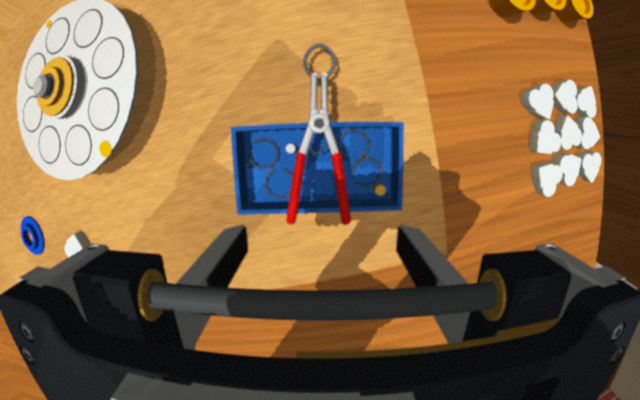

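The pliers are unmoved: pivot near (319,123), red grips running (300,152)→(291,222) and (335,152)→(347,222), ring at (320,58). Their bisector is −11.4° and the grip point is about (0.441, −0.340).

Emit:
carry_out:
  commands: "2.1 -0.4 3 0.01 1;0 0 5 0 1;0 0 0 0 1;0 0 0 0 1;0 0 0 0 1"

```text
clock: 13.68
ee_pos: [0.4415, -0.342, 0.1005]
ee_rot: [[0.979, -0.202, 0.003], [-0.202, -0.979, -0.003], [0.004, 0.003, -1.0]]
force: [-0.3, -0.3, 0.6]
gripper_width: 1.003
finger_force: 0.0
```

```bash
python3 - <<'E'
from h import *
env.grab_frame('wrist'); s=st(); M=env.camera_model('wrist'); im=grab('wrist','w10'); o=grips(im,M)
d=sum(x[1] for x in o); d/=np.linalg.norm(d); c=sum(x[0] for x in o)/2; print('bis',np.degrees(np.arctan2(d[1],d[0])),'c',c)
A=np.array([o[0][1],-o[1][1]]).T; t=np.linalg.solve(A,o[1][0]-o[0][0]); X=o[0][0]+t[0]*o[0][1]; print('cross',X, 'px of pivot est',pix('wrist',[*(c+.0685*d),.052],M))
p=c+.0685*d-.0545*d; print('fwd ends',[ (x[0]+x[3]*x[1]-c)@d for x in o],'rear',[(x[0]+x[2]*x[1]-c)@d for x in o])
go([*p,.030],s)
g=cv2.cvtColor(im,cv2.COLOR_BGR2GRAY)
E
```

```text
t 13.72 p [ 0.4414 -0.3418  0.1004] yaw -11.65 zax [ 0.003 -0.003 -1.   ] F [-0.7 -0.1 -0.1] w 0.999 j [-46.6  15.9  96.6   0.   67.2  55. ]
grip px [338 190  23  88 969] c [ 0.4235 -0.3601] dir [ 1.    -0.031] -1.8 t -0.0391 0.035
grip px [282 190  22  88 957] c [ 0.4324 -0.3156] dir [ 0.936 -0.351] -20.5 t -0.0386 0.0354
bis -11.151332395125882 c [ 0.42795108 -0.3378744 ]
cross [ 0.56278918 -0.36444215] px of pivot est [319.76081489 145.50570877]
fwd ends [np.float64(0.03450647153769887), np.float64(0.034948560320771954)] rear [np.float64(-0.03860661652097619), np.float64(-0.038050581023763165)]
-> [ 0.4417 -0.3406  0.03  ] tool cm [-0.03 -0.15  7.04]
```

View pics/w10.png

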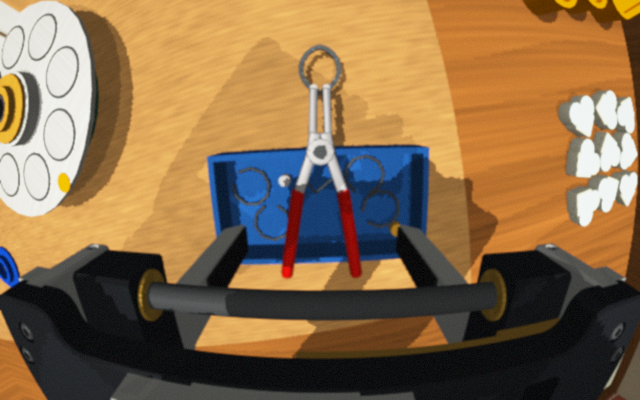

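Emit:
carry_out:
  commands: "-0.1 -0.12 3 0 1;0 0 3 0 1;0 0 1 0 1;0 0 0 0 1;0 0 0 0 1"
  grip_force: 32

```text
clock: 14.4
ee_pos: [0.4405, -0.3401, 0.0295]
ee_rot: [[0.979, -0.202, 0.002], [-0.202, -0.979, -0.002], [0.002, 0.002, -1.0]]
force: [1.0, 0.3, -0.5]
gripper_width: 1.001
finger_force: 0.0
```

Emit:
carry_out:
  commands: "0 0 0 0 0.2;0 0 0 0 0.2;0 0 0 0 0.2;0 0 0 0 0.2;0 0 0 0 0.2"

```text
clock: 15.02
ee_pos: [0.4394, -0.3391, 0.028]
ee_rot: [[0.979, -0.202, -0.0], [-0.202, -0.979, -0.0], [-0.0, 0.0, -1.0]]
force: [-0.8, 0.5, 0.0]
gripper_width: 0.506
finger_force: 7.5
```

Emit:
carry_out:
  commands: "0 0 0 0 0.2;0 0 0 0 0.2;0 0 0 0 0.2;0 0 0 0 0.2;0 0 0 0 0.2"

```text
clock: 15.65
ee_pos: [0.4393, -0.339, 0.028]
ee_rot: [[0.979, -0.202, -0.001], [-0.202, -0.979, 0.0], [-0.001, -0.0, -1.0]]
force: [-2.8, -0.4, 2.9]
gripper_width: 0.353
finger_force: 32.0
```

Emit:
carry_out:
  commands: "0 0 -2 0 0.2;0 0 -4 0 0.2;0 0 -4.5 0 0.2;0 0 0 0 0.2;0 0 0 0 0.2"

```text
clock: 16.27
ee_pos: [0.4388, -0.338, 0.1313]
ee_rot: [[0.979, -0.202, -0.002], [-0.202, -0.979, 0.002], [-0.002, -0.002, -1.0]]
force: [-0.1, 1.4, -2.4]
gripper_width: 0.357
finger_force: 32.0
```

```bash
python3 - <<'E'
from h import *
s=st(); M=env.camera_model('wrist'); im=grab('wrist','w11'); grab('side','s11')
z=s['ee_pos'][2]; print('pred ring',pix('wrist',[*(s['ee_pos']+np.array(s['ee_rot'])[:,0]*.122)[:2],z+.019-.024],M))
cv2.imwrite('pics/w11c.png',cv2.resize(im[10:210,200:440],(720,600),interpolation=cv2.INTER_CUBIC))
for t in('ring_centre','pliers_grips','pliers'):
    for r in env.search_frame('wrist',t)[:1]: p=world('wrist',r['position'],M); print(t,round(r['conf'],2),p.round(4),pix('wrist',p,M).round())
E
```

```text
t 16.27 p [ 0.4388 -0.338   0.1313] yaw -11.64 zax [-0.002  0.002 -1.   ] F [-0.1  1.4 -2.4] w 0.357 j [-46.6  13.5  95.5   0.   71.1  55.1]
pred ring [322.43746972  38.76705003]
ring_centre 0.63 [ 0.5721 -0.348   0.1225] [294.  25.]
pliers_grips 0.82 [ 0.4835 -0.3435  0.1551] [315. 173.]
pliers 0.74 [ 0.4878 -0.3484  0.1544] [323. 163.]
```

View pics/w11c.png

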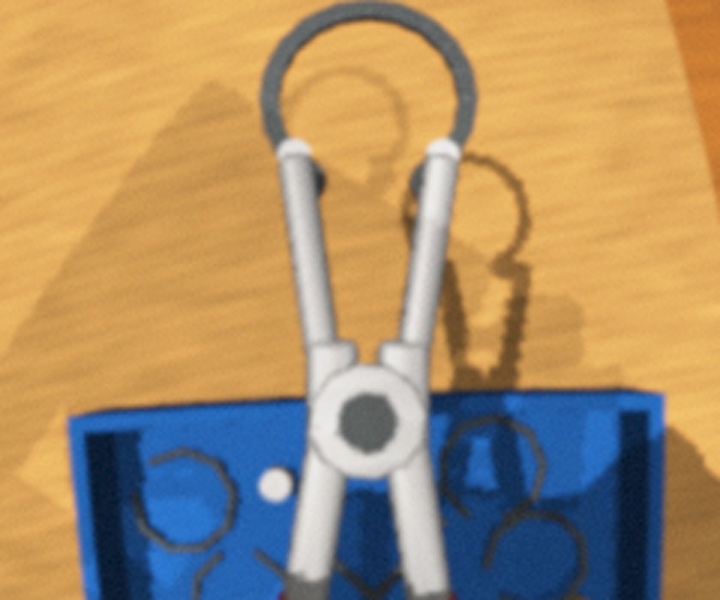

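The ring is fully spread at about (323,40), held on both tips, with the levers symmetric. I'll fit the ring's circle in tool coordinates, using its known size to check the height.

```bash
cat >> h.py <<'E'
def ringfit(im,M,s,box=(270,5,375,62),satmax=90,vmax=130,zrel=-.006):
    h=cv2.cvtColor(im,cv2.COLOR_BGR2HSV); m=np.zeros(h.shape[:2],bool); x0,y0,x1,y1=box
    m[y0:y1,x0:x1]=((h[...,1]<satmax)&(h[...,2]<vmax))[y0:y1,x0:x1]
    n,l,st_,c=cv2.connectedComponentsWithStats(m.astype(np.uint8)); i=1+st_[1:,4].argmax(); ys,xs=np.where(l==i); print('box',st_[i])
    R=np.array(s['ee_rot']); o=[]
    W0=np.c_[xs,ys].astype(float)
    # fit mid-radius with z free: unknown x,y,z so that |p-c|=0.0195
    f=lambda q:np.array([np.hypot(*(ray('wrist',p,q[2],M)[:2]-q[:2])) for p in W0])-.0195
    for fix in (False,True):
        z0=s['ee_pos'][2]+zrel; c0=ray('wrist',W0.mean(0),z0,M)[:2]
        r=least_squares((lambda q:f(np.r_[q,z0])) if fix else f,c0 if fix else np.r_[c0,z0],loss='soft_l1',f_scale=.002)
        q=np.r_[r.x,z0] if fix else r.x; print('fixz' if fix else 'free',q.round(4),'tool mm',(R.T@(q-s['ee_pos'])*1000).round(1),np.abs(r.fun).mean().round(4)); o.append(q)
    return o
E
python3 - <<'E'
from h import *
s=st(); M=env.camera_model('wrist'); im=cv2.imread('pics/w11.png'); h=cv2.cvtColor(im,cv2.COLOR_BGR2HSV)
print(h[14,322],h[40,290],h[30,322],h[60,310]); ringfit(im,M,s)
im=grab('wrist','w12'); s=st(); M=env.camera_model('wrist'); ringfit(im,M,s)
E
```

```text
t 16.52 p [ 0.4386 -0.3381  0.131 ] yaw -11.64 zax [-0.002  0.003 -1.   ] F [ 0.2 -0.1 -2.8] w 0.36 j [-46.6  13.6  95.5   0.   71.1  55.1]
[ 84  13 101] [128   9 109] [ 18 146 230] [ 17 152 227]
box [287  11  71  48 695]
free [ 0.5555 -0.3621  0.1269] tool mm [ 1.193e+02 -1.000e-01  3.800e+00] 0.0009
fixz [ 0.5562 -0.3622  0.125 ] tool mm [ 1.2e+02 -1.0e-01  5.7e+00] 0.0009
t 16.57 p [ 0.4388 -0.3384  0.1314] yaw -11.65 zax [-0.002  0.002 -1.   ] F [ 0.7 -0.1 -2.3] w 0.356 j [-46.6  13.6  95.5   0.   71.1  55.1]
box [287  10  71  49 692]
free [ 0.5558 -0.3624  0.1271] tool mm [ 1.194e+02 -1.000e-01  4.000e+00] 0.0009
fixz [ 0.5565 -0.3625  0.1254] tool mm [ 1.201e+02 -1.000e-01  5.700e+00] 0.0009
```

Emit:
carry_out:
  commands: "0 -2 0 0 0.2;0 -3.3 0 0 0.2;0 -3.3 0 0 0.2;0 -3.3 0 0 0.2;0 -3.3 0 0 0.2"

```text
clock: 17.2
ee_pos: [0.4701, -0.1877, 0.1328]
ee_rot: [[0.98, -0.201, -0.0], [-0.201, -0.98, 0.001], [-0.0, -0.001, -1.0]]
force: [0.1, -0.4, -1.6]
gripper_width: 0.355
finger_force: 32.0
```

Emit:
carry_out:
  commands: "0 -3.3 0 0 0.2;0 -3.3 0 0 0.2;0 -3.3 0 0 0.2;0 -3.3 0 0 0.2;0 -2.2 0 0 0.2"

```text
clock: 17.82
ee_pos: [0.5008, -0.0365, 0.1328]
ee_rot: [[0.98, -0.2, -0.0], [-0.2, -0.98, 0.001], [-0.001, -0.001, -1.0]]
force: [0.7, -0.1, -1.1]
gripper_width: 0.355
finger_force: 32.0
```

Emit:
carry_out:
  commands: "0 -1.6 0 0 0.2;0 0 0 0 0.2;0 0 0 0 0.2;0 0 0 0 0.2;0 0 0 0 0.2"

```text
clock: 18.45
ee_pos: [0.5044, -0.0244, 0.1329]
ee_rot: [[0.979, -0.203, -0.0], [-0.203, -0.979, -0.0], [-0.0, 0.0, -1.0]]
force: [-0.3, 0.3, -2.1]
gripper_width: 0.356
finger_force: 32.0
```

```bash
python3 - <<'E'
from h import *
s=st(); M=env.camera_model('wrist'); im=grab('wrist','w13'); sd=grab('side','s13')
g=cv2.cvtColor(im,cv2.COLOR_BGR2GRAY); h=cv2.cvtColor(im,cv2.COLOR_BGR2HSV)
a=cv2.resize(im[0:120,240:400],(800,600),interpolation=cv2.INTER_CUBIC); cv2.imwrite('pics/w13c.png',a)
q=ringfit(im,M,s,zrel=-.005)
m=((abs(h[...,0].astype(int)-21)<9)&(h[...,1]>170)); m[130:]=0;m[:,:250]=0;m[:,400:]=0
k=outer(m); print('cover px',k.min(0),k.max(0)); print('cover',fitcircle('wrist',k,.0745,.037,M))
m=(h[...,1]<70)&(g>110); m[200:]=0; k=outer(cv2.morphologyEx(m.astype(np.uint8),cv2.MORPH_CLOSE,np.ones((15,15)))); k=k[(k[:,1]>2)&(k[:,1]<190)]
print('platter',fitcircle('wrist',k,.053,.12,M,x0=np.array([.62,-.047])))
go([*(np.array([.6204,-.0467])-.1198*np.array(s['ee_rot'])[:2,0]),.0935],s)
E
```

```text
t 18.45 p [ 0.5044 -0.0244  0.1329] yaw -11.71 zax [-0. -0. -1.] F [-0.3  0.3 -2.1] w 0.356 j [-12.6   7.6 102.4  -0.   70.1  89.1]
box [287  10  72  50 766]
free [ 0.621  -0.0485  0.1301] tool mm [ 1.191e+02 -1.000e-01  2.800e+00] 0.0009
fixz [ 0.6219 -0.0487  0.1279] tool mm [119.9  -0.    5. ] 0.001
cover px [294.  20.] [351.  56.]
cover (array([ 0.63579842, -0.05112789,  0.02019383]), np.float64(0.003898185016656282))
platter (array([ 0.62130803, -0.04676804,  0.11928242]), np.float64(0.0019667625178046814))
-> [ 0.5031 -0.0224  0.0935] tool cm [-0.17 -0.17  3.94]
```

View pics/w13c.png

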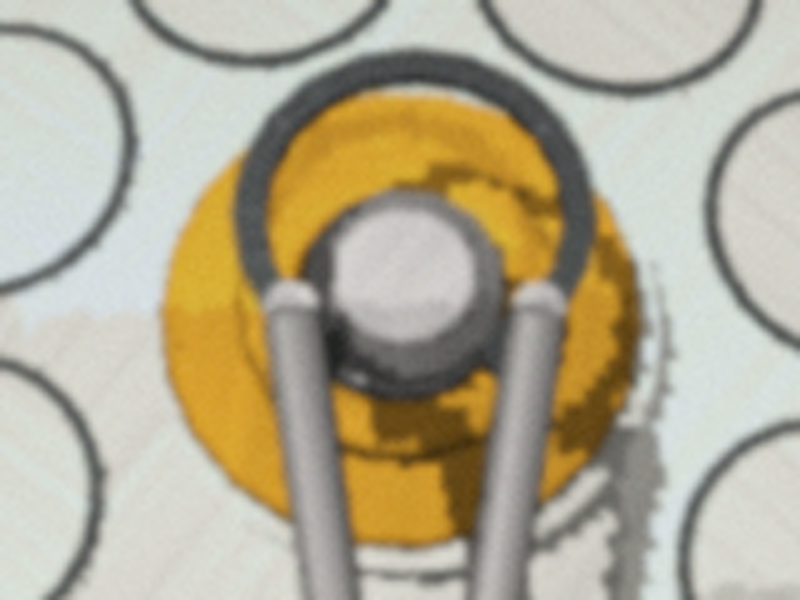

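The crop shows the ring above the stub, with the stub top at px (320.6,55) and the ring centred at u≈323. So the stub is about 1.7 mm to −y(tool), which agrees with the computed correction. That was my last picture to view (I've gone past the ten); from here I use numbers only.

```bash
python3 - <<'E'
from h import *
s=st(); M=env.camera_model('wrist'); R=np.array(s['ee_rot'])
p=ray('wrist',(320.6,55),.103,M); print('stub top',p.round(4),'tool mm',(R.T@(p-s['ee_pos'])*1000).round(1))
im=grab('wrist','w14'); h=cv2.cvtColor(im,cv2.COLOR_BGR2HSV)
m=((abs(h[...,0].astype(int)-21)<9)&(h[...,1]>120)).astype(np.uint8); m[130:]=0;m[:,:262]=0;m[:,380:]=0
ys,xs=np.where(m); hull=cv2.convexHull(np.c_[xs,ys].astype(np.int32))[:,0].astype(float); hull=hull[(hull[:,1]>35)]
P=np.array([ray('wrist',q,.0745,M)[:2] for q in hull]); r=least_squares(lambda q:np.hypot(*(P-q).T)-.0365,[.62,-.047],loss='soft_l1',f_scale=.001)
print('cover',r.x,np.abs(r.fun).mean(),len(hull)); c=np.r_[r.x,.103]; print('tool mm',(R.T@(c-s['ee_pos'])*1000).round(1))
E
```

```text
t 18.55 p [ 0.5045 -0.0242  0.133 ] yaw -11.69 zax [ 0. -0. -1.] F [ 1.1 -0.1 -2. ] w 0.351 j [-12.6   7.6 102.4   0.   70.   89.1]
stub top [ 0.6198 -0.0469  0.103 ] tool mm [117.6  -1.1  30. ]
cover [ 0.62098853 -0.04648452] 0.0002983244642594699 27
tool mm [118.6  -1.7  30. ]
```

Emit:
carry_out:
  commands: "-0.15 -0.15 0 0 0.2;0 0 0 0 0.2;0 0 1 0 0.2;0 0 1 0 0.2;0 0 0 0 0.2"

```text
clock: 19.23
ee_pos: [0.5019, -0.0216, 0.1112]
ee_rot: [[0.979, -0.202, -0.003], [-0.202, -0.979, 0.001], [-0.004, -0.0, -1.0]]
force: [0.2, 0.4, -2.1]
gripper_width: 0.356
finger_force: 32.0
```

Emit:
carry_out:
  commands: "0 0 0.7 0 0.2;0 0 0.5 0 0.2;0 0 0 0 0.2;0 0 0 0 0.2;0 0 0 0 0.2"

```text
clock: 19.85
ee_pos: [0.5036, -0.0219, 0.1012]
ee_rot: [[0.979, -0.202, 0.001], [-0.202, -0.979, -0.0], [0.001, -0.0, -1.0]]
force: [0.0, 0.6, -2.0]
gripper_width: 0.355
finger_force: 32.0
```

```bash
python3 - <<'E'
from h import *
s=st(); M=env.camera_model('wrist'); R=np.array(s['ee_rot']); im=grab('wrist','w15'); print('torque',np.round(env.read_state()['torque'],2))
q=ringfit(im,M,s,zrel=-.005)
h=cv2.cvtColor(im,cv2.COLOR_BGR2HSV)
m=((abs(h[...,0].astype(int)-21)<9)&(h[...,1]>120)).astype(np.uint8); m[130:]=0;m[:,:262]=0;m[:,380:]=0
ys,xs=np.where(m); hull=cv2.convexHull(np.c_[xs,ys].astype(np.int32))[:,0].astype(float); hull=hull[(hull[:,1]>35)]
P=np.array([ray('wrist',a,.0745,M)[:2] for a in hull]); r=least_squares(lambda a:np.hypot(*(P-a).T)-.0365,[.62,-.047],loss='soft_l1',f_scale=.001)
print('cover',r.x,np.abs(r.fun).mean(),'tool mm',(R.T@(np.r_[r.x,.09]-s['ee_pos'])*1000).round(1))
E
```

```text
t 19.85 p [ 0.5036 -0.0219  0.1012] yaw -11.64 zax [ 0.001 -0.    -1.   ] F [ 0.   0.6 -2. ] w 0.355 j [-12.3   9.8 104.    0.   66.1  89.3]
torque [ 0.09  0.11 -0.02]
box [287  10  72  52 773]
free [ 0.6203 -0.0461  0.0979] tool mm [1.192e+02 1.000e-01 3.400e+00] 0.0009
fixz [ 0.621  -0.0462  0.0962] tool mm [1.199e+02 1.000e-01 5.100e+00] 0.001
cover [ 0.62097037 -0.04651943] 0.000145810694774326 tool mm [119.9   0.4  11.3]
```

Emit:
carry_out:
  commands: "0 0 0.5 0 0.2;0 0 0 0 0.2;0 0 0 0 0.2"

```text
clock: 20.27
ee_pos: [0.5032, -0.0219, 0.0958]
ee_rot: [[0.979, -0.202, -0.0], [-0.202, -0.979, 0.0], [-0.0, 0.0, -1.0]]
force: [0.5, -0.7, -2.5]
gripper_width: 0.355
finger_force: 32.0
```

Emit:
carry_out:
  commands: "0 0 0.15 0 0.2;0 0 0 0 0.2;0 0 0 0 0.2"

```text
clock: 20.65
ee_pos: [0.5033, -0.0219, 0.0945]
ee_rot: [[0.979, -0.202, 0.0], [-0.202, -0.979, -0.0], [0.0, -0.0, -1.0]]
force: [-0.0, 0.0, -1.9]
gripper_width: 0.356
finger_force: 32.0
```

Emit:
carry_out:
  commands: "0 0 0.1 0 0.2;0 0 0 0 0.2;0 0 0 0 0.2"

```text
clock: 21.02
ee_pos: [0.5035, -0.0219, 0.0936]
ee_rot: [[0.979, -0.202, 0.0], [-0.202, -0.979, -0.0], [0.0, -0.0, -1.0]]
force: [-0.4, -0.7, -1.8]
gripper_width: 0.352
finger_force: 32.0
```

Emit:
carry_out:
  commands: "0 0 0.07 0 0.2;0 0 0 0 0.2;0 0 0 0 0.2"

```text
clock: 21.4
ee_pos: [0.5033, -0.0219, 0.0929]
ee_rot: [[0.979, -0.202, 0.0], [-0.202, -0.979, 0.0], [0.0, -0.0, -1.0]]
force: [-1.4, 0.7, -0.2]
gripper_width: 0.355
finger_force: 32.0
```

Emit:
carry_out:
  commands: "0 0 0.07 0 0.2;0 0 0 0 0.2;0 0 0 0 0.2"

```text
clock: 21.78
ee_pos: [0.5033, -0.0219, 0.0922]
ee_rot: [[0.979, -0.202, -0.0], [-0.202, -0.979, 0.0], [-0.0, -0.0, -1.0]]
force: [-0.5, 0.5, 1.5]
gripper_width: 0.357
finger_force: 32.0
```

Emit:
carry_out:
  commands: "0 0 -0.03 0 0.2;0 0 0 0 0.2;0 0 0 0 0.2;0 0 0 0 0.2"

```text
clock: 22.28
ee_pos: [0.5033, -0.0219, 0.0923]
ee_rot: [[0.979, -0.202, 0.0], [-0.202, -0.979, -0.0], [0.0, 0.0, -1.0]]
force: [-1.5, 0.7, 0.4]
gripper_width: 0.355
finger_force: 32.0
```

```bash
python3 - <<'E'
from h import *
s=st(); M=env.camera_model('wrist'); R=np.array(s['ee_rot']); im=grab('wrist','w16'); print('torque',np.round(env.read_state()['torque'],2))
q=ringfit(im,M,s,zrel=-.005)
h=cv2.cvtColor(im,cv2.COLOR_BGR2HSV)
m=((abs(h[...,0].astype(int)-21)<9)&(h[...,1]>120)).astype(np.uint8); m[130:]=0;m[:,:262]=0;m[:,380:]=0
ys,xs=np.where(m); hull=cv2.convexHull(np.c_[xs,ys].astype(np.int32))[:,0].astype(float); hull=hull[(hull[:,1]>35)]
P=np.array([ray('wrist',a,.0745,M)[:2] for a in hull]); r=least_squares(lambda a:np.hypot(*(P-a).T)-.0365,[.62,-.047],loss='soft_l1',f_scale=.001)
print('cover',r.x,np.abs(r.fun).mean(),'tool mm',(R.T@(np.r_[r.x,.09]-s['ee_pos'])*1000).round(1))
env.grab_frame('top')
for t in('yellow_candle','pink_tub','heart_candle'):
    for d in env.search_frame('top',t)[:1]: print(t,round(d['conf'],2),world('top',d['position']).round(3))
E
```

```text
t 22.27 p [ 0.5033 -0.0219  0.0923] yaw -11.64 zax [ 0. -0. -1.] F [-1.5  0.7  0.4] w 0.355 j [-12.3  10.5 104.4  -0.   65.1  89.3]
torque [ 0.07  0.06 -0.01]
box [ 287    8   72   54 1493]
free [ 0.6336 -0.0477  0.0613] tool mm [132.8  -1.   31. ] 0.0026
fixz [ 0.6265 -0.0459  0.0873] tool mm [125.5  -1.4   5. ] 0.0033
cover [ 0.62088486 -0.04654802] 0.00018508441418933522 tool mm [120.1   0.4   2.3]
yellow_candle 0.64 [ 0.716 -0.296  0.04 ]
pink_tub 0.97 [0.709 0.259 0.045]
```

```bash
python3 -c "
from plant import env
print(env.close_job())"
```

```text
the job is handed in; nothing more can be done
None
```

The job is handed in at about 22 s: the brass cover is seated on the hub and the spread ring lies on it around the groove, with the pliers still held squeezed. The yellow candle and pink tub read unmoved; the heart candle wasn't visible in the last check, though nothing went near it. I viewed 12 pictures, two over the limit of 10.

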